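# Mount the keyed embossing die and lock it with the T-key

### The arm

A 6-joint arm with a two-finger parallel gripper is mounted at the origin on the work surface. World frame = base frame: x ahead of the robot, y to its left, z up, the work surface at z = 0. Lengths are in m, angles in degrees, forces in N, time in s.
With the tool pointing down it reaches from about 0.35 to 0.875 m from the base axis. Payload 4.2 kg.
Tool frame: the origin (TCP) lies midway between the tips of the shut fingers; the grasp point (between the pads) lies 19 mm behind it; y points along the fingers, z is the direction in which the jaws open and shut, and the axes are right-handed (so a half turn about y gives the same grasp; the last joint's range is limited). The gripper opens to 87 mm and grips with 3 to 60 N. Pads are 19 mm wide; open, the fingers measure 117 mm over their backs; the gripper's body (75 mm by 190 mm) begins 51 mm behind the grasp point.
Start: joints at [14.817, 22.042, 0.453, 0, -68.411, -14.817], TCP at [0.625, 0, 0.223] pointing down, gripper open.
Joint ranges: [-179.83, 179.83], [-69.29, 118.12], [-61.27, 80.66], [-181.25, 117.63], [-171.15, -9.14], [-177.46, 177.46]. Speed limits (degrees/s): [159.86, 159.86, 180, 180, 180, 180].

### API

Orientations are given as [roll, pitch, yaw] about the fixed x, y, z axes, in that order (R = Rz(yaw) Ry(pitch) Rx(roll)).
In Python, from workcell import env gives the robot as it stands. The module is installed in compiled form; this text tells all that it offers. Calls block until the motion is done:
- env.goto(position, orientation): joint-space move of the TCP to a pose.
- env.move_straight(position, rotation=None, rate=0.15, force_limit=None): straight line of the TCP; rotation=None keeps the orientation; rate is the mean speed in m/s. With force_limit (N) it stops when the force on the tool has changed by that much, and returns True; else False.
- env.set_joints(angles): joint-space move.
- env.gripper_to(opening, grasp_force=None): opening from 0.0 (shut) to 1.0 (fully open); grasp_force is the grip in N (None keeps the last); returns when the fingers have stopped.
- env.dwell(seconds).
- env.inverse_kinematics(position, orientation): joint angles nearest the present ones, or None.
- env.read_state(): the state.
- env.grab_frame(name): name is "scene" or "side" or "wrist"; returns a dict with "image" (480x640x3 uint8, blue, green, red), "fx", "fy", "cx", "cy" (pixels), "position" and "orientation" of the camera in the world. Camera axes: x right, y up, looking along -z (the intrinsics and any distortion apply to the point x, -y, -z); pixel columns grow to the right and rows downward; lengths in m; the calibration is good to about 2 mm. A picture is of the moment at which its call begins. There is no depth.
A pose or a line that the arm cannot do raises env.Unreachable and nothing moves.
- env.close_job(): hands the job in, once; it reports no verdict.
Trained networks look in a picture, given as the dict that the camera call returned (one of the last four; its "shot" number tells which), for a name from the list of things; names that differ only in an ending like _2 or _b are one class to them, and where a whole thing is asked for, a point or a joint stands for the part that bears it (a point fixed in the world has none). Each returns a list of dicts, best first, with "score" (0 to 1); they miss things now and then, are a little off and sometimes report something else, mostly with a low value. They report only what shows in the picture. A call takes as long as a camera call.
- env.search_frame(picture, thing): "xyz" ([x, y, z] in m, in world coordinates, good to about 4 mm: the middle of the surface that is visible of it).
- env.trace(picture, thing): "mask" (480x640 bool, what is visible of it).
The state is a dict: "clock": time; "joint_positions": joint angles; "qvel": joint speeds; "joint_torque": joint torques, N m; "position": TCP position; "tool_rot": TCP orientation; "force": force on the tool from outside, world axes, zero at the start; "wrist_torque": the same for the moment, N m; "opening": opening from 0.0 (shut) to 1.0 (fully open).
Only numpy, scipy, OpenCV 4.12 (cv2) and the standard library are available. Lean on these libraries where they do the work, as an engineer would, in place of code of your own. Each camera call takes 0.05 s, during which the arm holds its last target. There are 200 camera calls.

### The job

Put the round embossing die, which has one flat side, into the D-shaped recess of the blue die carrier: turn it so that its flat matches the recess's flat, and set it fully home. Then pick up the yellow-handled T-key, fit it on the clamp screw and turn the screw clockwise until its red wing reaches its stop over the die, working the clamp only with the key, never with the gripper itself. Let go at the end (the key may stay on the screw), and leave the two stacks of cards where they are.

Things in the scene. Friction and masses are not known exactly. Their poses are not given: they have to be found in the camera images.
- die: embossing die, loose, 0.3 kg: steel plate 56 mm in diameter, 14 mm thick, one flat cut 18 mm from its axis, brass block on its middle. Lies block up at any yaw. The plate's lowest 8 mm taper in by 2.5 mm. Origin: centre of the full circle, on the underside; z up; +y points square to the flat, towards it. An orange mark lies between block and flat
- die_grip (a point): middle of the die's brass block, 29 mm above the die's underside. The block is 24 x 24 mm, sides along the die's x and y, from 14 to 44 mm above the underside; to be gripped
- carrier: blue die carrier, a block 140 (x) x 84 (y) x 30 mm tall, fixed, at a varying place and yaw. Origin: centre of its underside, z up. In its top at x = -34 mm is the D-shaped recess, 12 mm deep, its flat on the +y side beside an orange mark; at x = +25 mm stands the clamp screw. When the die is home its axes point as the carrier's and its plate stands 2 mm above the block
- recess (a point): centre of the recess's circle on its floor, 18 mm above the bench; axes as the carrier's. The die's origin comes here. The recess is 1.25 mm wider all round than the die
- screw_head (a point): on the clamp screw's axis at the foot of its square head, 38.5 mm above the bench. The head is 14 x 14 mm, sides along this point's x and y, 12.5 mm tall, the top 4 mm tapering to 8 mm wide. It stands on a red disc 30 mm in diameter. The point turns with the screw: at joint value 0 its axes are parallel to the carrier's
- wing_tip (a point): middle of the red wing's outer end, on its top, 40 mm from the screw's axis and 38.5 mm above the bench. The wing is 14 mm wide and 4 mm thick and turns with the screw
- screw (a joint): turn of the clamp screw, rad, growing clockwise seen from above. Starts between 0 and 0.25, the wing off to the carrier's -y side, clear of the recess; ends at a stop at 1.3, where the wing points along the carrier's -x over the die's rim. Stays where it is left; takes about 0.06 N m
- key: T-handled box key, loose, 0.14 kg, 60 mm tall, upright on the bench. Origin: on its axis, on the underside; z up. Foot: dark steel socket 27 x 27 x 26 mm tall with a square opening 17 x 17 mm, 16 mm deep, in its underside, sides along the key's x and y: fits the screw head every quarter turn, 0.24 rad of play either way. On the screw its underside rests on the red disc
- key_bar (a point): middle of the key's yellow handle bar, 52 mm above the key's underside. The bar is 60 mm (along the key's x) x 14 mm x 16 mm tall; the stem below it is 11 mm thick
- cards_a: stack of white cards, 92 x 62 x 20 mm, loose; origin at the centre of its underside. Among the task's things
- cards_b: a second such stack of cards, beyond the carrier
- tape: roll of brown tape lying flat, 68 mm in diameter, 24 mm tall, loose; origin at the centre of its underside. Not needed

How it is judged (in metres and radians):
On the way, in this order (a step that is already met when the one before it is completed fails the run):
1. the die lies home in the recess, flat to flat (horizontal distance between die and recess below 0.004 m and z of die in the frame of recess below 0.003 m and angle between die's own z axis and vertical below 0.06 rad and angle between the x axis of die and the x axis of carrier, either way round below 0.12 rad), for 0.2 s.
2. the screw is turned to its stop with the key on its head (value of joint screw above 1.1 rad and horizontal distance between key and screw_head below 0.01 m and z of key in the frame of screw_head below 0.009 m), for 0.2 s.
At the end, for the whole second after the job is handed in: the die lies in the recess within 4 mm of its centre, its underside within 3 mm of the floor, tilted under 0.06 rad and with its flat along the recess's within 0.12 rad; the clamp screw reads over 1.1 rad (stop at 1.3) so the wing lies over the die; die and key are at rest (all of step 1 and value of joint screw above 1.1 rad and linear speed of each of key, die below 0.02 m/s); the robot touches nothing.
It fails at once if the gripper or arm pushes the clamp screw or its wing itself (contact force between any of the fingers, the arm and screw above 2 N).
It fails at once if a stack of cards is moved by more than 20 mm (distance of any of cards_a, cards_b from where it was at the start of the episode above 0.02 m).
It also fails if it takes over 64 s, if anything falls off the work surface, if the arm or the gripper's body presses on something with over 40 N, if the wrist force passes 120 N, or if a joint passes its speed limit or range.

## Working session

There is one attempt and no reset: what is moved stays moved. The work goes in short steps, each a Python script; the robot and the scene stay as the last script left them, time stands still between calls to the robot, and variables do not carry over. Pictures are saved under pics/ and viewed, about 8 in all and at most 12, crops included, and the job is handed in when it is done.

```bash
mkdir -p pics; cat > h.py <<'E'
import numpy as np, cv2
from scipy.spatial.transform import Rotation as R
from workcell import env
def save(f,n): cv2.imwrite('pics/'+n+'.png', f['image'])
def camR(f):
    o=np.array(f['orientation'],float)
    return o if o.shape==(3,3) else R.from_euler('xyz',o,degrees=True).as_matrix()
def proj(f,P):
    P=np.atleast_2d(P); c=(P-np.array(f['position']))@camR(f)
    return np.c_[f['cx']+f['fx']*c[:,0]/-c[:,2], f['cy']+f['fy']*-c[:,1]/-c[:,2]]
def ray(f,uv,z):
    uv=np.atleast_2d(uv).astype(float)
    d=np.c_[(uv[:,0]-f['cx'])/f['fx'],-(uv[:,1]-f['cy'])/f['fy'],-np.ones(len(uv))]@camR(f).T
    p=np.array(f['position']); return p+d*((z-p[2])/d[:,2])[:,None]
E
python3 - <<'E'
from h import *
s=env.read_state(); print(s)
for n in ['scene','side','wrist']:
    f=env.grab_frame(n); save(f,n+'0'); print(n,{k:v for k,v in f.items() if k!='image'})
    for t in ['die','die_grip','carrier','recess','screw_head','wing_tip','key','key_bar','cards_a','tape']:
        try: print(t,[(np.round(d['xyz'],3).tolist(),round(d['score'],2)) for d in env.search_frame(f,t)[:3]])
        except Exception as e: print(t,repr(e))
a=[cv2.imread(f'pics/{n}0.png') for n in ['scene','side']]
E
```

```text
{'clock': 0.0, 'joint_positions': array([ 1.48180755e+01,  2.20899448e+01,  3.80217395e-01, -3.10042658e-02,
       -6.84094502e+01, -1.48162726e+01]), 'qvel': array([-0.03719875,  0.04112765, -0.0347145 ,  0.06598658,  0.01166792,
        0.09218711]), 'joint_torque': array([ 5.69075401e-04, -3.90661991e+01,  1.87403029e+01,  4.22001421e+00,
        1.09914420e-02, -1.81494070e-04]), 'position': array([6.24403250e-01, 4.74021687e-05, 2.21465960e-01]), 'tool_rot': array([-8.98774161e+01,  2.62947668e-03,  8.99903671e+01]), 'force': array([0.81539668, 0.72927608, 0.10382785]), 'wrist_torque': array([ 0.03814743,  0.0045852 , -0.00158207]), 'opening': 0.9996368476255469}
scene {'fx': 458.97566707824365, 'fy': 458.97566707824365, 'cx': 320.680858161859, 'cy': 228.46944911176195, 'position': array([ 1.10727911, -0.16789651,  0.77889902]), 'orientation': array([38.27625853, -0.95440787, 72.00451115]), 'shot': 1}
die [([0.453, 0.207, 0.016], 0.65)]
die_grip [([0.456, 0.211, 0.011], 0.71), ([0.551, -0.032, 0.028], 0.66), ([0.604, -0.233, 0.025], 0.57)]
carrier [([0.551, -0.033, 0.031], 0.72
[... 1068 characters left out ...]
a [([0.725, 0.065, 0.024], 0.86), ([0.444, -0.204, 0.021], 0.84), ([0.555, -0.033, 0.04], 0.71)]
tape [([0.527, -0.013, 0.032], 0.61)]
wrist {'fx': 386.57084994386315, 'fy': 386.57084994386315, 'cx': 322.8341761829255, 'cy': 237.26953193309592, 'position': array([ 0.6252625 , -0.07391552,  0.38397198]), 'orientation': array([-1.55466773e+01,  9.29905058e-05,  1.79943218e+02]), 'shot': 3}
die []
die_grip []
carrier [([0.535, -0.038, 0.03], 0.78), ([0.554, -0.044, 0.04], 0.28)]
recess [([0.535, -0.034, 0.027], 0.86)]
screw_head [([0.55, -0.041, 0.034], 0.95)]
wing_tip [([0.55, -0.042, 0.038], 0.78)]
key []
key_bar []
cards_a [([0.43, -0.177, 0.02], 0.78), ([0.726, 0.042, 0.019], 0.61)]
tape []
```

View pics/scene0.png

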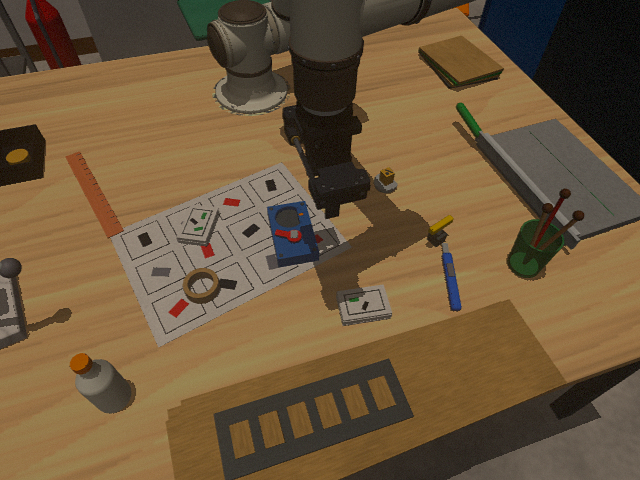

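View pics/wrist0.png

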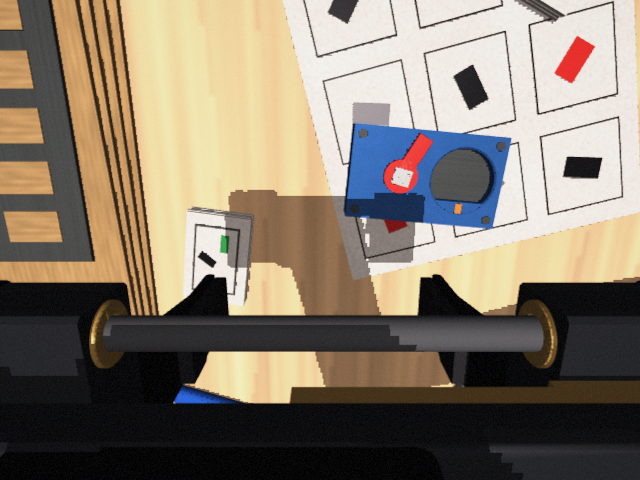

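The scene view shows the die near (386,180), the key near (440,230) and the carrier near (292,232). In the wrist view the screw is at (403,177), the recess at (461,176) and its orange mark at (458,209), so the carrier's axes run close to the world's. Next I take closer wrist views from two places over each item.

```bash
cat > shots.py <<'E'
from h import *
import pickle
O=[-90,0,90]; out=[]
def shot(p,things,n):
    env.goto(p,O); env.dwell(0.25); f=env.grab_frame('wrist'); f['masks']={}
    for t in things:
        r=env.trace(f,t)
        if r: f['masks'][t]=r[0]['mask']; ys,xs=np.nonzero(r[0]['mask']); print(n,t,round(r[0]['score'],2),len(xs),xs.mean().round(),ys.mean().round())
    save(f,n); out.append(f)
shot([.50,.03,.20],['carrier','screw_head'],'C')
shot([.58,.03,.20],['carrier','screw_head'],'D')
shot([.58,.29,.20],['die','key'],'B')
shot([.50,.29,.20],['die','key'],'A')
pickle.dump(out,open('f.pkl','wb')); print(env.read_state()['clock'])
cv2.imwrite('pics/m1.png',np.hstack([np.vstack([cv2.resize(out[i]['image'][:310],(400,194)) for i in r]) for r in ((0,3),(1,2))]))
a=out[3]['image']; cv2.imwrite('pics/m2.png',cv2.resize(a[:300],(800,375)))
E
python3 shots.py
```

```text
C carrier 0.96 17149 286.0 143.0
C screw_head 0.59 1736 261.0 132.0
D carrier 0.86 17206 380.0 142.0
D screw_head 0.63 1652 358.0 132.0
B die 0.58 3113 473.0 128.0
B key 0.79 2038 265.0 181.0
A die 0.66 3026 382.0 126.0
A key 0.71 2616 169.0 179.0
5.6833
```

View pics/m2.png

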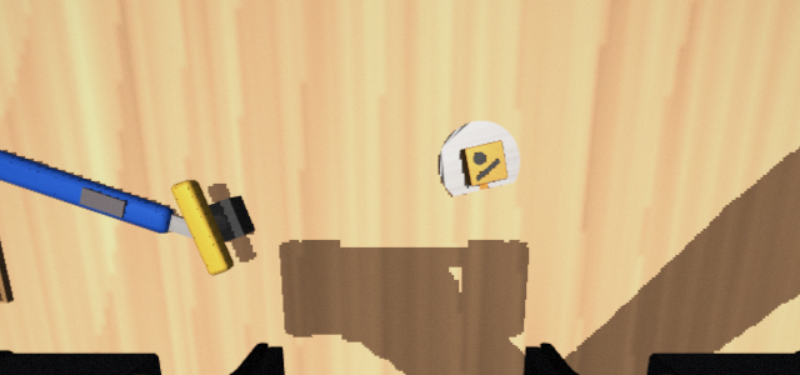

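The crop shows the die at (482,158), with its orange mark at (485,187), so its flat faces image-down (world +y). The key's bar runs from (185,185) to (220,270). Now I fit the known shapes to the masks in both views.

```bash
cat >> h.py <<'E'
from scipy.optimize import minimize
def box(x,y,z,cx=0,cy=0): return np.array([[cx+a*x/2,cy+b*y/2,c] for a in(-1,1) for b in(-1,1) for c in z])
def disc(r,z,flat=9): 
    t=np.linspace(0,2*np.pi,72,endpoint=False); p=np.c_[r*np.cos(t),np.minimum(r*np.sin(t),flat)]
    return np.vstack([np.c_[p,np.full(72,h)] for h in z])
MODEL={'die':[disc(.028,(.008,.014),.018),disc(.0255,(0,.008),.0155),box(.024,.024,(.014,.044))],
'key':[box(.027,.027,(0,.026)),disc(.0055,(.026,.044)),box(.06,.014,(.044,.06))],
'carrier':[box(.14,.084,(0,.03)),disc(.0,(.0,.0))],
'wing':[disc(.015,(.0345,.0385)),box(.04,.014,(.0345,.0385),cx=.02),box(.008,.008,(.047,.051)),box(.014,.014,(.0385,.047))]}
def place(P,v): 
    c,s=np.cos(v[2]),np.sin(v[2]); return P@np.array([[c,s,0],[-s,c,0],[0,0,1]])+[v[0],v[1],v[3] if len(v)>3 else 0]
def sil(f,thing,v,S=4):
    m=np.zeros((480*S//2,640*S//2),np.uint8)
    for P in MODEL[thing]:
        h=cv2.convexHull(((proj(f,place(P,v))+.5)*S/2*16).astype(np.int32)); cv2.fillConvexPoly(m,h,1,cv2.LINE_8,4)
    return m
def fit(fs,ms,thing,v0,S=4):
    M=[cv2.resize(m.astype(np.uint8),None,fx=S/2,fy=S/2,interpolation=cv2.INTER_LINEAR) for m in ms]
    def cost(v):
        c=0
        for f,m in zip(fs,M):
            s=sil(f,thing,v,S); c+=1-(s&m).sum()/(s|m).sum()
        return c/len(fs)
    v0=np.array(v0,float); sx=np.vstack([v0]+[v0+d for d in np.diag([.01,.01,.25,.008][:len(v0)])])
    for _ in range(2):
        r=minimize(cost,sx[0],method='Nelder-Mead',options=dict(initial_simplex=sx,xatol=1e-5,fatol=1e-5,maxiter=250))
        sx=np.vstack([r.x]+[r.x+d for d in np.diag([-.004,.004,-.08,.004][:len(v0)])])
    return r.x,r.fun
def overlay(f,items):
    im=f['image'].copy()
    for t,v in items:
        for P in MODEL[t]: cv2.polylines(im,[cv2.convexHull(proj(f,place(P,v)).round().astype(np.int32))],True,(255,0,255),1)
    return im
E
cat > fit.py <<'E'
from h import *
import pickle
C,D,B,A=pickle.load(open('f.pkl','rb'))
def red(f):
    h=cv2.cvtColor(f['image'],cv2.COLOR_BGR2HSV); m=((h[...,0]<8)|(h[...,0]>172))&(h[...,1]>150)&(h[...,2]>90)
    m&=cv2.dilate(f['masks']['carrier'].astype(np.uint8),np.ones((9,9)))>0
    m=cv2.morphologyEx(m.astype(np.uint8),cv2.MORPH_CLOSE,np.ones((11,11)))
    n,l,s,_=cv2.connectedComponentsWithStats(m); return l==1+s[1:,4].argmax()
def go(fs,t,v0s,key=None):
    ms=[f['masks'][key or t] for f in fs]; r=min((fit(fs,ms,t,v) for v in v0s),key=lambda r:r[1])
    print(t,r[0].round(4),'yaw',np.degrees(r[0][2]).round(1),'cost',round(r[1],3))
    for f,m in zip(fs,ms): print('   single',fit([f],[m],t,r[0][:3])[0].round(4))
    return r[0]
for f in (C,D): f['masks']['wing']=red(f)
c=go((C,D),'carrier',[[.535,-.035,-.09,0]])
w=go((C,D),'wing',[[.555,-.04,np.radians(a),0] for a in (240,255)])
d=go((A,B),'die',[[.445,.22,a,0] for a in (-.2,.1,.3)])
k=go((A,B),'key',[[.63,.26,a,0] for a in (-.9,-1.3,-1.7)])
e=place(np.array([[.025,0,0],[-.034,0,0]]),c); print('screw from carrier',e[0],'recess',e[1],'q',np.pi+1.3-(w[2]-c[2]))
np.save('pose.npy',dict(c=c,w=w,d=d,k=k))
ims=[overlay(C,[('carrier',c),('wing',w)])[40:260,150:450],overlay(A,[('die',d)])[60:200,290:470],overlay(A,[('key',k)])[100:260,60:280]]
cv2.imwrite('pics/ov.png',np.hstack([cv2.resize(i,(int(i.shape[1]*400/i.shape[0]*.6),300 if 0 else 400)) if 0 else cv2.resize(i,(266,300)) for i in ims]))
E
python3 fit.py
```

```text
carrier [ 0.5315 -0.0317 -0.0891 -0.0032] yaw -5.1 cost 0.012
   single [ 0.5318 -0.0319 -0.0874]
   single [ 0.5317 -0.0317 -0.0893]
wing [ 5.5640e-01 -3.4200e-02  4.1505e+00 -2.9000e-03] yaw 237.8 cost 0.235
   single [ 0.556  -0.0344  4.1477]
   single [ 0.5563 -0.0342  4.1586]
die [ 0.4487  0.2166  0.2234 -0.0026] yaw 12.8 cost 0.019
   single [0.4492 0.2167 0.23  ]
   single [0.4493 0.2165 0.2141]
key [ 0.6305  0.2563 -1.2556 -0.005 ] yaw -71.9 cost 0.068
   single [ 0.6289  0.2558 -1.2633]
   single [ 0.6294  0.2561 -1.2393]
screw from carrier [ 0.55635824 -0.03395306 -0.00321643] recess [ 0.4975922  -0.02870406 -0.00321643] q 0.20205839758230582
```

View pics/ov.png

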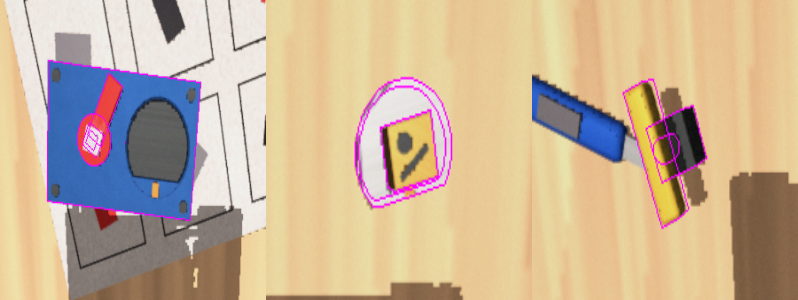

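The overlays sit on the pictures: the carrier's yaw is -5°, the die's +12.7° and the key's -72°. Base heights come out within about 5 mm of the bench, and the screw reads about 0.20. Now I grasp the die.

```bash
cat >> h.py <<'E'
def O(jaw): # jaws along world angle jaw (deg)
    return [-90,0,((jaw-90)+90)%180-90]
def down(p,o,rate=.08,fl=None):
    """straight to p, correcting the standing error seen at the present place"""
    p=np.array(p,float); r=env.move_straight(p,o,rate=rate,force_limit=fl); env.dwell(.15)
    s=env.read_state(); e=p-s['position']; print('stop',r,'pos',s['position'].round(4),'err mm',(e*1e3).round(1),'rot',s['tool_rot'].round(1),'F',s['force'].round(1),'open',round(s['opening'],3),'t',round(s['clock'],1)); return s,e
E
python3 - <<'E'
from h import *
d=np.array([.4492,.2166]); o=O(90+12.7)
env.gripper_to(.6)
env.goto([*d,.10],o); s,e=down([*d,.075],o)
e[2]=max(e[2],0)
s,_=down(np.r_[d,.019]+e,o,.08,8)
env.gripper_to(0,25); s=env.read_state(); print(s['opening']*87,s['position'].round(4))
env.move_straight(s['position']+[0,0,.1],None,rate=.15); env.dwell(.2)
s=env.read_state(); print(s['opening']*87,s['position'].round(4),s['force'],s['clock'])
f=env.grab_frame('side'); save(f,'side1'); x=proj(f,s['position'])[0].astype(int); print(x)
g=env.grab_frame('wrist')['image']
cv2.imwrite('pics/g1.png',np.hstack([cv2.resize(f['image'][max(0,x[1]-120):x[1]+120,max(0,x[0]-130):x[0]+130],(400,370)),cv2.resize(g,(400,370))]))
E
```

```text
stop False pos [0.4496 0.217  0.0755] err mm [-0.4 -0.4 -0.5] rot [-90.   -0.1  12.7] F [0.  0.6 1. ] open 0.6 t 8.4
stop False pos [0.4492 0.2166 0.0196] err mm [-0.4 -0.3 -0.6] rot [-90.   -0.1  12.7] F [-0.  -0.3 -0.1] open 0.599 t 9.4
23.476227011563495 [0.4489 0.2164 0.0191]
23.438198029321363 [0.4484 0.216  0.1179] [-0.00574084 -0.67179    -3.17180725] 10.9917
[357 302]
```

View pics/g1.png

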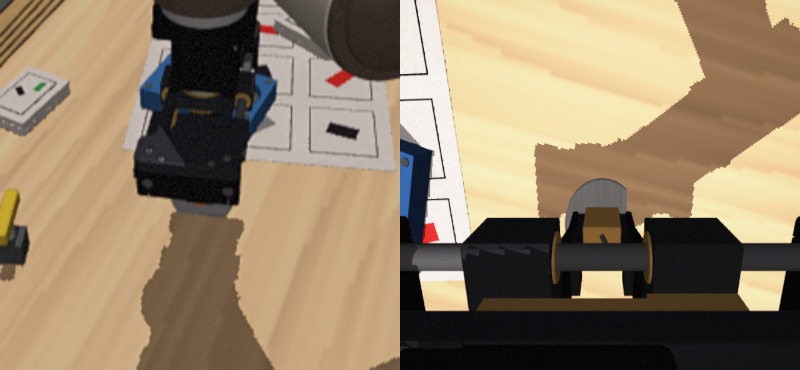

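The die hangs in the fingers at 23.5 mm opening and the wrist force shows its weight (-3.2 N). Next I carry it to the recess.

```bash
cat > /dev/null; python3 - <<'E'
from h import *
r=np.array([.4978,-.0288]); o=O(90-5.07)
env.goto([*r,.12],o); s,e=down([*r,.065],o,.1)
s,_=down(np.r_[r,.0371-.0005]+[e[0],e[1],0],o,.05,12)
f=env.grab_frame('wrist'); save(f,'w2'); cv2.imwrite('pics/g2.png',f['image'][:330])
E
```

```text
stop False pos [ 0.4985 -0.0285  0.0658] err mm [-0.7 -0.3 -0.8] rot [-90.   -0.1  -5. ] F [-0.3 -0.3 -2.3] open 0.273 t 12.9
stop True pos [ 0.4964 -0.0291  0.0368] err mm [ 0.7  0.  -0.2] rot [-90.    0.1  -5.1] F [-0.9 -0.5  4.4] open 0.274 t 13.6
```

View pics/g2.png

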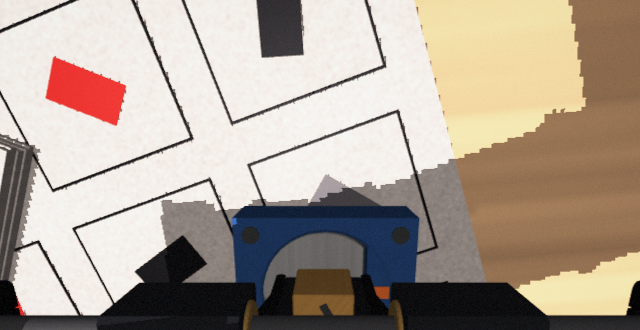

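The die's plate sits in the recess with its flat at the orange mark (382,292), and the TCP height of 0.0368 agrees with it being home. I release, back off and check from above.

```bash
python3 - <<'E'
from h import *
import pickle
env.gripper_to(.5); s=env.read_state(); env.move_straight(s['position']+[0,0,.09],rate=.2)
env.goto([.53,.05,.18],[-90,0,90]); env.dwell(.25); f=env.grab_frame('wrist')
ms=env.trace(f,'die'); print([m['score'] for m in ms]); ms=ms[0]['mask']
MODEL['die'].pop(1)
c=env.trace(f,'carrier'); print([round(m['score'],2) for m in c])
v,co=fit([f],[ms],'die',[.4978,-.0288,-.0885]) if 0 else (None,None)
save(f,'w3'); pickle.dump((f,ms,c),open('f3.pkl','wb'))
r=[.4978,-.0288,-.0885,.018]
im=overlay(f,[('die',r),('carrier',[.5317,-.0318,-.0885,0]),('wing',[.5566,-.034,4.1505,0])])
cv2.imwrite('pics/g3.png',cv2.resize(np.hstack([im[60:280,180:450],f['image'][60:280,180:450]]),(798,325))); print(env.read_state()['clock'])
E
```

```text
[0.67, 0.61]
[0.79]
16.725
```

View pics/g3.png

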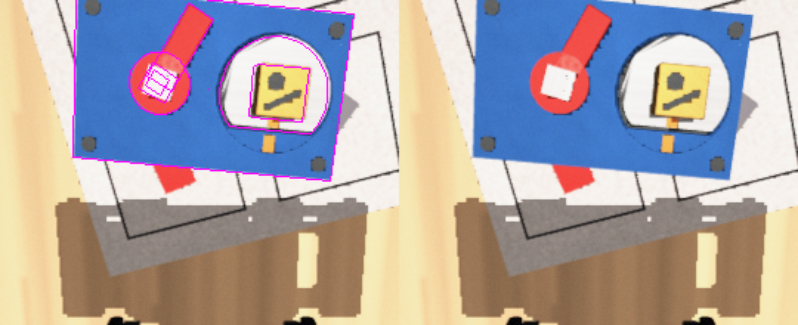

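The die is home: its outline agrees with the predicted home pose, flat beside the mark. The head looks turned as q≈0.2 predicts. Next I pick up the key.

```bash
python3 - <<'E'
from h import *
k=np.array([.6292,.2560]); o=[-90,0,108.4]
env.gripper_to(.42)
env.goto([*k,.12],o); s,e=down([*k,.095],o)
s,_=down(np.r_[k,.035]+e,o,.08,8)
env.gripper_to(0,30); s=env.read_state(); print(s['opening']*87,s['position'].round(4))
env.move_straight(s['position']+[0,0,.095],None,rate=.2); env.dwell(.2)
s=env.read_state(); print(s['opening']*87,s['position'].round(4),s['force'],s['clock'])
env.goto([.5566,-.034,.14],[-90,0,73.4]); env.dwell(.2); s=env.read_state(); print(s['position'],s['clock'])
print(env.read_state()['joint_positions'].round(1))
f=env.grab_frame('side'); save(f,'side4'); x=proj(f,s['position'])[0].astype(int); print(x)
g=env.grab_frame('wrist')['image']
cv2.imwrite('pics/g4.png',np.hstack([cv2.resize(f['image'][max(0,x[1]-90):x[1]+90,max(0,x[0]-100):x[0]+100],(400,360)),cv2.resize(g,(400,360))]))
E
```

```text
stop False pos [0.6296 0.2561 0.0956] err mm [-0.4 -0.1 -0.6] rot [-90.1  -0.  108.4] F [-1.4  0.4  0.2] open 0.424 t 18.7
stop False pos [0.6292 0.2563 0.0352] err mm [-0.4 -0.3 -0.8] rot [-90.1  -0.  108.4] F [ 0.4 -0.4 -0.9] open 0.423 t 19.8
13.325997375959172 [0.6289 0.2559 0.0345]
13.567574104245024 [0.6279 0.2554 0.1272] [ 0.19649917 -0.61032977 -1.50770269] 21.1583
[ 0.55712988 -0.03288214  0.13977601] 22.5083
[ 13.3  19.9 -15.8  -0.  -54.4 -29.8]
[348 180]
```

View pics/g4.png

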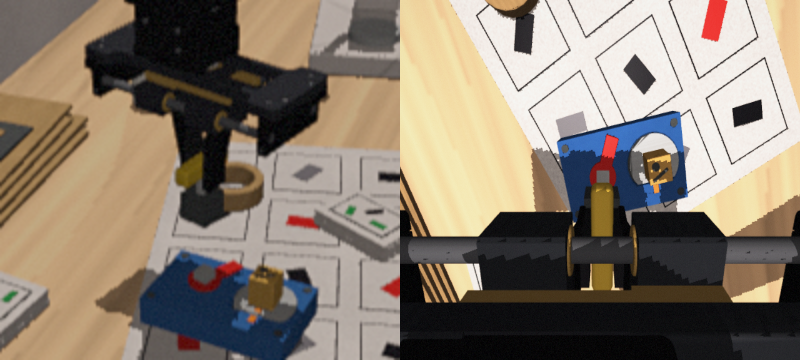

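The key hangs upright in the fingers, above the screw. I lower it onto the head.

```bash
python3 - <<'E'
from h import *
p=np.array([.5566,-.034]); o=[-90,0,73.4]; zg=.0345
s,e=down([*p,.0385+zg+.018],o,.1)
s,_=down(np.r_[p,.0385+zg-.001]+[e[0],e[1],0],o,.04,10)
print('underside above disc mm',(s['position'][2]-zg-.0385)*1e3, s['wrist_torque'])
E
```

```text
stop False pos [ 0.5573 -0.0339  0.0919] err mm [-0.7 -0.1 -0.9] rot [-90.1  -0.   73.4] F [ 0.5  0.6 -1.6] open 0.158 t 23.4
stop True pos [ 0.5559 -0.0342  0.0728] err mm [ 0.1  0.1 -0.8] rot [-90.    0.   73.4] F [0.2 0.3 5. ] open 0.156 t 24.0
underside above disc mm -0.21500896303471712 [0.04731559 0.11906809 0.01867849]
```

The key is seated on the disc. I turn it clockwise (yaw falling) in steps while watching the wrist moment.

```bash
python3 - <<'E'
from h import *
s=env.read_state(); p=s['position']+[0,0,.0008]
for a in (20,40,55,62,68,72,76,80):
    o=[-90,0,73.4-a]
    env.move_straight(p,o,rate=.15) if 0 else env.goto(p,o)
    env.dwell(.15); s=env.read_state(); print(a,s['position'].round(4),s['tool_rot'].round(1),'tz',s['wrist_torque'].round(2),'F',s['force'].round(1),round(s['clock'],1))
    if abs(s['wrist_torque'][2])>.5: break
f=env.grab_frame('side'); save(f,'side5'); cv2.imwrite('pics/g5.png',cv2.resize(f['image'][150:330,230:470],(800,600)))
E
```

```text
20 [ 0.5554 -0.0341  0.0729] [-89.9   0.   53.5] tz [ 0.35 -0.08  0.06] F [-0.2  0.6 -3.2] 24.6
40 [ 0.5553 -0.0341  0.073 ] [-89.9   0.1  33.5] tz [0.81 0.13 0.05] F [ 0.2  2.1 -4.6] 25.2
55 [ 0.5554 -0.0341  0.0732] [-90.    0.1  18.5] tz [1.28 0.27 0.02] F [-1.   3.9 -5.6] 25.7
62 [ 0.5555 -0.0341  0.0733] [-90.    0.   11.5] tz [1.58 0.47 0.07] F [-1.7  4.9 -5.9] 26.1
68 [ 0.5555 -0.034   0.0734] [-90.    0.    5.5] tz [1.65 0.39 0.05] F [-1.6  4.5 -5.9] 26.5
72 [ 0.5555 -0.034   0.0734] [-90.    0.    1.5] tz [1.71 0.44 0.03] F [-1.9  4.5 -5.4] 26.9
76 [ 0.5555 -0.034   0.0733] [-90.    0.   -2.5] tz [1.68 0.44 0.07] F [-2.2  6.5 -6.1] 27.3
80 [ 0.5555 -0.034   0.0734] [-90.    0.   -6.5] tz [1.75 0.44 0.07] F [-2.4  5.3 -5.6] 27.7
```

View pics/g5.png

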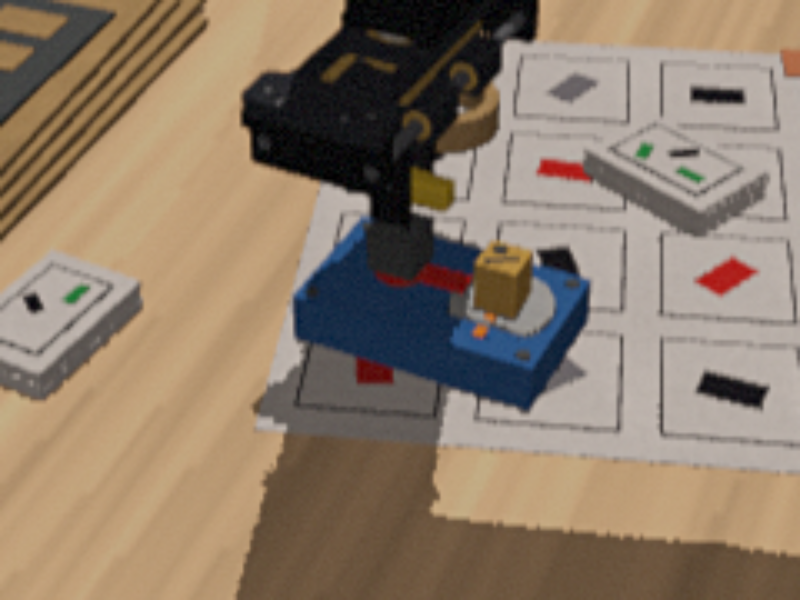

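The wing points at the die's rim, from about (400,275) to (470,285) in the picture. No stop torque is felt yet, so I turn a bit further and measure the wing's direction.

```bash
python3 - <<'E'
from h import *
s=env.read_state(); p=s['position']
def wing():
    f=env.grab_frame('side'); h=cv2.cvtColor(f['image'],cv2.COLOR_BGR2HSV)
    m=((h[...,0]<10)|(h[...,0]>170))&(h[...,1]>120)&(h[...,2]>60)
    ys,xs=np.nonzero(m); w=ray(f,np.c_[xs,ys],.0385)[:,:2]-[.5566,-.034]
    r=np.hypot(*w.T); k=(r>.022)&(r<.043); a=np.unwrap(np.arctan2(w[k,1],w[k,0])%(2*np.pi)); print('wing px',k.sum(),'q',round(np.pi+1.3-.0885-np.median(a),3))
wing()
for a in (86,91,96):
    env.goto(p,[-90,0,73.4-a]); env.dwell(.15); s=env.read_state(); print(a,s['position'].round(4),'tz',s['wrist_torque'].round(2),'F',s['force'].round(1),round(s['clock'],1)); wing()
    if abs(s['wrist_torque'][2])>.25: break
E
```

```text
wing px 66 q 1.373
86 [ 0.5555 -0.0338  0.0734] tz [1.54 0.4  0.12] F [-2.3  4.9 -5.7] 28.2
wing px 68 q 1.389
91 [ 0.5556 -0.0339  0.0735] tz [1.54 0.39 0.16] F [-0.7  4.1 -5.2] 28.6
wing px 68 q 1.389
96 [ 0.5556 -0.0339  0.0736] tz [1.51 0.44 0.2 ] F [-1.8  4.7 -4.3] 29.1
wing px 66 q 1.389
```

The wing stands still (camera about 1.38, with a bias of roughly 0.08) while the moment rises, so it is at the stop. I ease back within the play, release, retreat and check.

```bash
python3 - <<'E'
from h import *
s=env.read_state(); p=s['position']
env.goto(p,[-90,0,73.4-88]); env.gripper_to(.45); env.dwell(.2)
s=env.read_state(); env.move_straight(s['position']+[0,0,.1],rate=.12)
env.goto([.53,.06,.20],[-90,0,90]); env.dwell(.4)
s=env.read_state(); print(s['force'],s['opening'],s['clock'])
f=env.grab_frame('wrist'); g=env.grab_frame('side')
for F,n in ((f,'w'),(g,'s')):
    for t in ('cards_a','key','die'): print(n,t,[(np.round(d['xyz'],3).tolist(),round(d['score'],2)) for d in env.search_frame(F,t)[:2]])
k=[.5566,-.034,np.radians(73.4-90),.0385]
im=overlay(f,[('die',[.4978,-.0288,-.0885,.018]),('wing',[.5566,-.034,np.pi-.0885,0])])
m=env.trace(f,'key')
if m:
    r=min((fit([f],[m[0]['mask']],'key',[.5566,-.034,a,.0385]) for a in np.radians([-10,-30])),key=lambda r:r[1]); print('key',r[0].round(4),r[1])
cv2.imwrite('pics/g6.png',np.hstack([cv2.resize(im[40:260,180:450],(400,326)),cv2.resize(g['image'][150:330,230:470],(400,326))]))
E
```

```text
[ 0.54174711  0.41620443 -0.44320331] 0.4479695598327837 33.175
w cards_a []
w key [([0.556, -0.03, 0.1], 0.8)]
w die [([0.496, -0.025, 0.034], 0.79)]
s cards_a [([0.724, 0.064, 0.023], 0.92), ([0.446, -0.204, 0.02], 0.65)]
s key [([0.551, -0.032, 0.074], 0.85), ([0.726, 0.064, 0.02], 0.66)]
s die [([0.492, -0.022, 0.036], 0.93)]
key [ 0.5569 -0.0345 -0.2464  0.0352] 0.034054382764312385
```

View pics/g6.png

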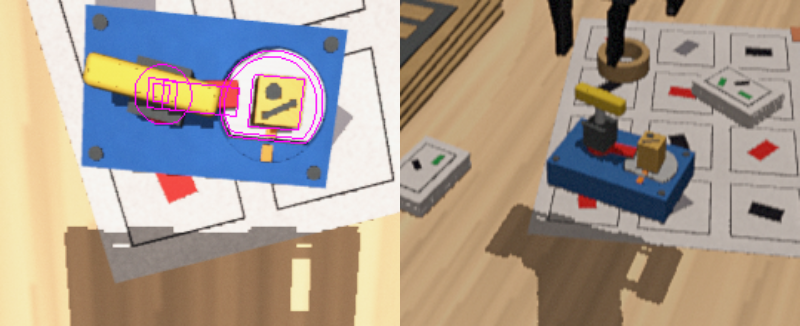

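Everything agrees: the red wing lies on its predicted stop outline over the die's rim at about (228,97), the die matches its home outline, the key is upright on the screw, and the cards are where they were. I hand the job in.

```bash
python3 -c "
from h import *
env.close_job()"
```

```text
the job is handed in; nothing more can be done
```

I set the die home in the D-recess with its flat by the mark. Then I fitted the T-key on the screw, turned it clockwise to the stop, let go and backed away. The job was handed in at about 33 s of the 64 s allowed; it reports no verdict.

**Last checks that agreed:**
- **Die:** its outline matched the predicted home pose to about 1 mm, and the tool height when it was set down (36.8 mm) fitted it being fully home.
- **Key:** it stands upright on the screw. The final silhouette fit put it within about 1 mm of the screw's axis, with its underside 35.2 mm above the bench against the 38.5 mm expected. The single-view height is only good to a few mm; the tool height read as the key seated was within 0.3 mm of the disc.
- **Wing:** it lies over the die's rim, on the predicted stop outline.
- **Cards:** the network found both stacks within about 2 mm of where they first were in the side view.
- **Robot:** it was clear of everything, with no force on the tool.

**Checks that disagreed:**
- **Screw angle:** a rough reading from the side camera gave about 1.38 rad, past the 1.3 stop. I took it as bias, because the wing stopped moving while the turning moment kept rising.
- **Heights:** the two-view fits put the bases 3–5 mm below the bench, so I used the heights given in the text.
- **Side load:** while the key was turning there was a load of about 5 N and a moment of about 1.7 N m on the wrist; nothing visibly shifted.

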